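# Log a cane batch: read the label, stamp the docket

## Task

Log this cane batch: take the code reader from its rest, aim its window squarely at the middle of the striped label from about 80 mm away and hold it steady there for a good second, then lay it back on its rest the way it lay. After that, press the stamp's spring head gently down to its stop and let it come up again. Leave the other things on the bench where they are.

Things in the scene. Friction and masses are not known exactly. Their poses are not given: they have to be found in the camera images.
- reader: code reader on its rest, 0.18 kg: grey handle (x -0.125 to 0; 32 mm wide, 30 high), wider black head (x 0 to 0.055; 52 wide, 42 high) whose end face is the glass window. Origin: on the flat underside where handle meets head; x along it, out of the window; z out of its top. It lies window away from the robot, the rear 90 mm of handle jutting free of the pad. Centre of mass at x -0.007.
- window (a point): centre of the reader's window, at (0.055, 0, 0.021) in the reader's frame
- focus (a point): the point that the reader reads, 80 mm straight out from the window, at (0.135, 0, 0.021) in the reader's frame
- rest: fixed reader rest: steel foot 130 x 100 mm, a block, and a flat black rubber pad 90 x 60 mm on top, 45 mm above the table. Origin on the table; pad from x -0.035 to 0.055; x points away from the robot, as the window does. The reader's origin starts within a few mm of (0, 0, 0.045) in this frame.
- label: the striped label: white card 62 x 86 mm with 12 black bars (36 mm tall, 65 mm wide in all) on a sloping plywood stand 100 x 100 mm, 91 mm high. Origin at the centre of its face, 56 mm above the table; z is the normal out of the face (up and towards the robot, 40 degrees from vertical), y along the card's width, x up the slope.
- label2: the card on the other stand, same stand and card size, with a small chequered square instead of bars: not the one to read. Same axes.
- stamp_head (a joint): travel of the stamp's spring head: 0 up, 0.014 m at its stop; about 8 N at the stop, springs back by itself
- head_top (a point): centre of the flat top of the docket stamp's head, a black disc 38 mm across and 13 mm thick on a steel stem, 121 mm above the table when up; the stamp is a grey C-shaped frame (foot 120 x 80 mm, arm 50 mm wide up to 86 mm high, column at its far end)
- canes: short bundle of five cane offcuts (16 mm thick each) tied with rubber bands, 130 mm long, 48 wide, 30 high; bystander; origin under its centre
- tape: roll of brown tape lying flat, 90 mm across, 24 high; bystander; origin under its centre
- glue: white glue bottle, 50 mm across, 120 high; bystander; origin under its centre
- jar: amber jar with steel cap, 64 mm across, 75 high; bystander; origin under its centre
- mug: white mug, 76 mm across, 85 high; bystander; origin under its centre
- square: try square lying flat, steel blade 150 x 30 mm, wooden stock 100 mm long; bystander; origin under its centre
- tin: plain metal tin, 72 mm across, 60 high; bystander; origin under its centre
Things that resemble listed ones, but are neither listed nor needed, are in the scene too. Several things have the shape of the reader; the one meant has the colours described above.

How it is judged:
On the way, in this order (a step that is already met when the one before it is completed fails the run):
1. reader aimed at the striped label, steady for 1 s: focus within 15 mm up the slope, 20 across, 25 in stand-off of its centre, 0.2 rad of square-on, under 0.03 m/s, 0.2 rad/s (x of focus in the frame of label between -0.015 and 0.015 m and y of focus in the frame of label between -0.02 and 0.02 m and z of focus in the frame of label between -0.025 and 0.025 m and z of window in the frame of label above 0.03 m and angle between the x axis of reader and the z axis of label, either way round below 0.2 rad and linear speed of reader below 0.03 m/s and angular speed of reader below 0.2 rad/s), for 1 s.
2. the reader lies on its rest again, let go (x of reader in the frame of rest between -0.022 and 0.022 m and y of reader in the frame of rest between -0.018 and 0.018 m and z of reader in the frame of rest between 0.038 and 0.052 m and angle between reader's own z axis and vertical below 0.1 rad and angle between the x axis of reader and the x axis of rest, either way round below 0.25 rad and x of window in the frame of rest above 0.02 m and contact force between reader and rest above 0.3 N and contact force between the fingers and reader below 0.05 N and linear speed of reader below 0.02 m/s), for 0.2 s.
3. the stamp's head is pressed down at least 12.5 of its 14 mm (value of joint stamp_head above 0.0125 m), for 0.1 s.
At the end, for the whole second after the job is handed in: Reader flat (0.1 rad), still and released on the rest's pad, within 22 mm lengthwise and 18 mm sideways of the rest's origin and 0.25 rad of its direction, window away from the robot; stamp head up (within 2 mm); every bystander within 30 mm of its start (all of step 2 and value of joint stamp_head below 0.002 m and distance of each of canes, tape, glue, jar, mug, square, tin from where it was at the start of the episode below 0.03 m); the robot touches nothing.
It fails at once if the stamp's head is pushed with more than 45 N (contact force between anything else and stamp_head above 45 N).
It fails at once if the reader is rammed against the label stand or the rest (more than 40 N) (contact force between reader and label above 40 N or contact force between reader and rest above 40 N).
It also fails if it takes over 64 s, if anything falls off the work surface, if the arm or the gripper's body presses on something with over 40 N, if the wrist force passes 120 N, or if a joint passes its speed limit or range.

## Robot

A 6-joint arm with a two-finger parallel gripper is mounted at the origin on the work surface. World frame = base frame: x ahead of the robot, y to its left, z up, the work surface at z = 0. Lengths are in m, angles in rad, forces in N, time in s.
With the tool pointing down it reaches from about 0.35 to 0.975 m from the base axis. Payload 4.9 kg.
Tool frame: the origin (TCP) lies at the very end of the fingers, on their centre line; the grasp point (between the pads) lies 19 mm behind it (arm.hold_point_z is the distance from the TCP to the grasp point, in m); z points along the fingers, x is the direction in which the jaws open and shut, and the axes are right-handed (so a half turn about z gives the same grasp; the last joint's range is limited). The gripper opens to 85 mm and grips with 20 to 120 N. Pads are 22 mm wide; open, the fingers measure 114 mm over their backs; the gripper's body (76 mm by 85 mm) begins 54 mm behind the grasp point. The pads swing forward as they close: fully open they stand 13 mm farther back than shut.
Start: joints at [1.15, 0.053, 1.613, -0, 1.476, -0.119], TCP at [0.186, 0.597, 0.231] pointing down, gripper open.
Joint ranges: [-3.01, 3.01], [-1.01, 2.22], [0.06, 2.58], [-1.02, 4.17], [0.09, 2.62], [-3.14, 3.14]. Speed limits (rad/s): [2.57, 2.57, 3.14, 3.14, 3.14, 3.14].

## Interface

Orientations are given as a unit quaternion [w, x, y, z].
In Python, from plant import arm, vision gives the robot as it stands. The module is installed in compiled form; this text tells all that it offers. Calls block until the motion is done:
- arm.move_ptp(position, orientation): joint-space move of the TCP to a pose.
- arm.servo_line(position, ori=None, feed=0.15): straight line of the TCP; ori=None keeps the orientation; feed is the mean speed in m/s.
- arm.movej(angles): joint-space move.
- arm.gripper_to(opening, grip_force=None): opening from 0.0 (shut) to 1.0 (fully open); grip_force is the grip in N (None keeps the last); returns when the fingers have stopped.
- arm.sleep(seconds).
- arm.solve_ik(position, orientation): joint angles nearest the present ones, or None.
- vision.camera(name): name is "side" or "top"; returns the picture (480x640x3 uint8, red, green, blue); there is no depth.
- vision.calibration(name): a dict with "fov_y" (degrees; the focal length in pixels is half the picture's height over the tangent of half this angle, whatever the lens; pixels are square), "cx", "cy" (the principal point, pixels), "k1" (the pictures are not rectified: a ray, as slopes to the right and down, at radius r is drawn at 1 + k1 r^2 times it, then the intrinsics apply), "position" and "attitude" of the camera in the world. Camera axes: x right, y down, z forward; pixel columns grow to the right and rows downward; lengths in m; the calibration is good to about 2 mm. A picture is of the moment at which its call begins. calibration takes no time and is no camera call.
A pose or a line that the arm cannot do raises arm.PlanningError and nothing moves.
- arm.hand_in(): hands the job in, once; it reports no verdict.
Readings, each from a call of its own:
- arm.read_time_s(): time.
- arm.read_joint_positions(): joint angles.
- arm.read_joint_velocities(): joint speeds.
- arm.read_joint_torque(): joint torques, N m.
- arm.read_tcp_pos(): TCP position.
- arm.read_eef_rot(): TCP orientation.
- arm.read_contact_force(): force on the tool from outside, world axes, zero at the start.
- arm.read_ft_torque(): the same for the moment, N m.
- arm.read_width(): opening from 0.0 (shut) to 1.0 (fully open).
Only numpy, scipy, OpenCV 4.12 (cv2) and the standard library are available. Lean on these libraries where they do the work, as an engineer would, in place of code of your own. Each camera call takes 0.05 s, during which the arm holds its last target. There are 200 camera calls.

## Working session

There is one attempt and no reset: what is moved stays moved. The work goes in short steps, each a Python script; the robot and the scene stay as the last script left them, time stands still between calls to the robot, and variables do not carry over. Pictures are saved under pics/ and viewed, about 8 in all and at most 12, crops included, and the job is handed in when it is done.

```bash
mkdir -p pics; ls; python3 - <<'E'
from plant import arm, vision
import cv2
for n in("top","side"):
    cv2.imwrite(f"pics/{n}0.png",vision.camera(n)[:,:,::-1]); print(n,vision.calibration(n))
print(arm.read_time_s(),arm.hold_point_z,arm.read_eef_rot())
E
```

```text
pics
top {'fov_y': 47.24205196988842, 'cx': 313.8490424734291, 'cy': 236.5004941559822, 'k1': -0.021455646104832988, 'position': array([0.30418562, 0.034469  , 1.33227838]), 'attitude': array([-0.06113442,  0.70471913, -0.70430141,  0.05994213])}
side {'fov_y': 57.479142420746676, 'cx': 324.17576706073226, 'cy': 241.0418838339952, 'k1': 0.0348967741502798, 'position': array([ 0.28614502, -0.74079222,  0.82077905]), 'attitude': array([-0.40223293,  0.9058201 , -0.1196546 ,  0.0581497 ])}
0.1 0.0187 [ 4.79179916e-04  8.05381384e-01  5.92756225e-01 -8.09289446e-04]
```

View pics/top0.png

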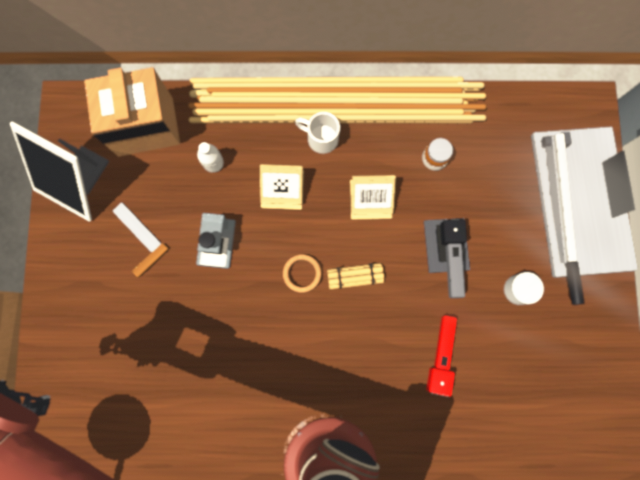

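View pics/side0.png

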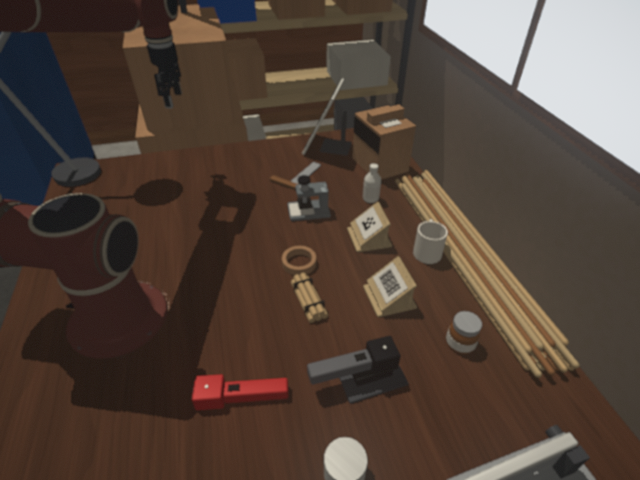

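The top view shows the reader at about (456,255) on the rest at (447,245), the striped label at (372,197), the decoy card at (281,186), and the stamp head at (208,240). In the side view the reader is at (355,362), the label at (390,283) and the stamp at (306,185).

```bash
cat > h.py <<'E'
import numpy as np, cv2
from scipy.spatial.transform import Rotation as R
from plant import arm, vision
def q2R(q): return R.from_quat(np.roll(q,-1))
def R2q(r): return np.roll(r.as_quat(),1)
def ray(n,uv):
    c=vision.calibration(n); f=240/np.tan(np.radians(c["fov_y"]/2))
    d=(np.asarray(uv,float)-[c["cx"],c["cy"]])/f
    u=d.copy()
    for _ in range(8): u=d/(1+c["k1"]*(u@u))
    return c["position"],q2R(c["attitude"]).apply([*u,1])
def onz(n,uv,z):
    p,d=ray(n,uv); return p+d*(z-p[2])/d[2]
def tri(a,b):
    (p,d),(q,e)=ray("top",a),ray("side",b)
    s=np.linalg.lstsq(np.c_[d,-e],q-p,rcond=None)[0]
    A,B=p+d*s[0],q+e*s[1]; return (A+B)/2,np.linalg.norm(A-B)
E
python3 - <<'E'
import cv2,numpy as np
t=cv2.imread("pics/top0.png");s=cv2.imread("pics/side0.png")
def c(i,x,y,w=66,h=75):
    return cv2.resize(i[y:y+h,x:x+w],(264,300),interpolation=cv2.INTER_CUBIC)
g=np.vstack([np.hstack([c(t,415,215,80,91),c(t,340,165),c(t,185,205)]),np.hstack([c(s,300,325,110,125),c(s,360,250),c(s,280,160)])])
cv2.imwrite("pics/crops.png",g)
E
```

```text
(no output)
```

View pics/crops.png

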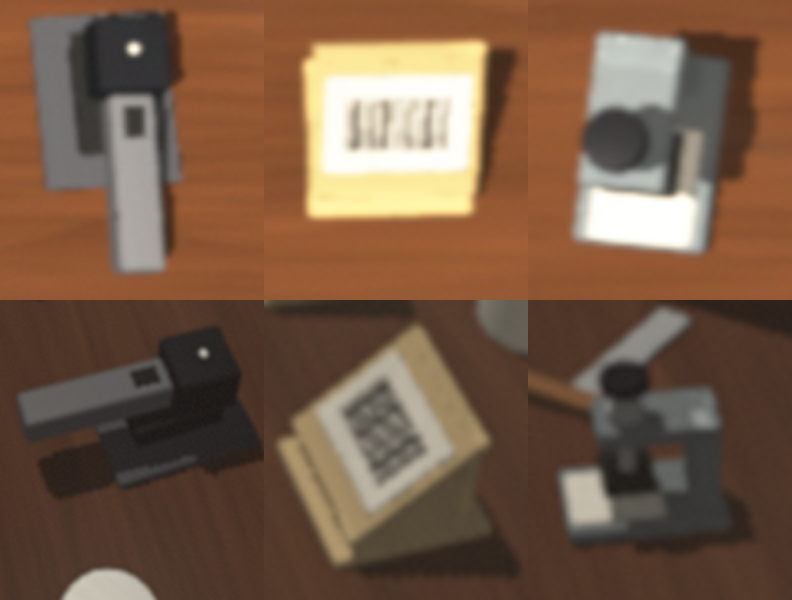

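The crops show the reader's handle (top, crop scale 3.3), the striped card and the stamp's black disc clearly enough to measure.

```bash
python3 - <<'E'
from h import *
np.set_printoptions(precision=4,suppress=True)
t=cv2.imread("pics/top0.png");s=cv2.imread("pics/side0.png")
def blob(im,x,y,w,h,f):
    m=np.zeros(im.shape[:2],np.uint8); c=im[y:y+h,x:x+w].astype(int)
    m[y:y+h,x:x+w]=f(c)*255
    k=max(cv2.findContours(m,cv2.RETR_EXTERNAL,cv2.CHAIN_APPROX_NONE)[0],key=cv2.contourArea)
    r=cv2.minAreaRect(k); M=cv2.moments(k)
    return np.array([M['m10']/M['m00'],M['m01']/M['m00']]),r
white=lambda th:(lambda c:(c.min(2)>th))
ct,rt=blob(t,345,170,55,55,white(185)); cs,rs=blob(s,368,255,50,60,white(105))
print("card",ct,rt,cs,rs,onz("top",ct,.056),tri(ct,cs))
b=cv2.boxPoints(rt); P=[onz("top",q,.056) for q in b]; print(np.array(P)[:,:2])
dark=lambda th:(lambda c:(c.max(2)<th))
dt,rd=blob(t,195,225,30,30,dark(75)); ds,rsd=blob(s,292,168,30,22,dark(60))
print("disc",dt,rd,onz("top",dt,.121),onz("top",dt,.1145),ds,rsd,tri(dt,ds))
grey=lambda c:(c.max(2)-c.min(2)<25)&(c.min(2)>118)
hx,rh=blob(t,435,245,40,55,grey); print("handle",hx,rh)
for q in cv2.boxPoints(rh): print(q,onz("top",q,.075))
hd,rhd=blob(t,436,212,40,36,dark(62)); print("head",hd,rhd,onz("top",hd,.087))
for q in [(454.7,243.8),(457.1,296.8)]: print(onz("top",q,.075))
for q in [(424.1,220.2),(429.5,272)]: print("foot L",onz("top",q,.008))
E
```

```text
card [372.8133 195.4082] ((373.0, 195.5), (25.0, 38.0), 90.0) [389.5906 282.4223] ((389.2461853027344, 282.4307861328125), (33.73744583129883, 28.27991485595703), 60.2551155090332) [ 0.625  -0.1042  0.056 ] (array([ 0.6262, -0.1045,  0.0559]), np.float64(0.002448073125333263))
[[ 0.6556 -0.0596]
 [ 0.6556 -0.1509]
 [ 0.5941 -0.1494]
 [ 0.5941 -0.0589]]
disc [207.8158 238.7704] ((207.93258666992188, 238.70787048339844), (15.263969421386719, 12.295975685119629), 32.0053825378418) [0.5086 0.2742 0.121 ] [0.5097 0.2755 0.1145] [304.0582 180.3154] ((304.0, 180.5), (9.0, 10.0), 90.0) (array([0.5104, 0.2753, 0.1152]), np.float64(0.0015379077612214138))
handle [455.6827 270.452 ] ((455.666015625, 270.4889831542969), (51.88481903076172, 13.50335693359375), 86.18592071533203)
[447.2036 245.0532] [ 0.5019 -0.2728  0.075 ]
[460.6771 244.1549] [ 0.504  -0.3043  0.075 ]
[464.1284 295.9248] [ 0.3842 -0.3069  0.075 ]
[450.655  296.8231] [ 0.3822 -0.2759  0.075 ]
head [451.6163 232.3352] ((451.5, 233.0), (28.0, 29.0), 90.0) [ 0.5297 -0.2813  0.087 ]
[ 0.5048 -0.2904  0.075 ]
[ 0.3822 -0.2907  0.075 ]
foot L [ 0.5743 -0.2347  0.008 ]
foot L [ 0.4463 -0.2436  0.008 ]
```

```bash
cat >> h.py <<'E'
a=np.radians(40); HP=arm.hold_point_z
RO=np.array([.505,-.289,.045]); yaw=0.025
RR=R.from_euler("z",yaw)
LP=np.array([.6255,-.1043,.056]); 
n=np.array([-np.sin(np.radians(40)),0,np.cos(np.radians(40))]); up=np.array([np.cos(np.radians(40)),0,np.sin(np.radians(40))])
LR=R.from_matrix(np.c_[-n,np.cross(up,-n),up])     # reader attitude when reading
G=np.array([-.07,0,.015])                          # grasp in the reader frame
def toolin(sgn):
    z=np.array([np.cos(a),0,-np.sin(a)]); x=np.array([0,sgn,0.]); return R.from_matrix(np.c_[x,np.cross(z,x),z])
def tcp(Ro,O,sgn,back=0.):
    T=Ro*toolin(sgn); return O+Ro.apply(G)+T.apply([0,0,HP-back]), R2q(T)
LO=LP+.08*n-LR.apply([.055,0,.021])
E
python3 - <<'E'
from h import *
np.set_printoptions(precision=3,suppress=True)
print(LO)
for s in(1,-1):
    for nm,(p,q) in dict(pre=tcp(RR,RO,s,.1),grasp=tcp(RR,RO,s),lift=tcp(RR,RO+[0,0,.12],s),read=tcp(LR,LO,s),readb=tcp(LR,LO+.05*n,s)).items():
        print(s,nm,p,arm.solve_ik(p,q))
for yw in (0,np.pi/2):
    T=R.from_euler("z",yw)*R.from_euler("x",np.pi); print(arm.solve_ik([.51,.275,.16],R2q(T)))
E
```

```text
[ 0.523 -0.104  0.146]
1 pre [ 0.373 -0.292  0.112] [-1.303 -0.477  2.447  0.96   1.138  2.971]
1 grasp [ 0.449 -0.29   0.048] [-1.096 -0.169  2.356  1.122  0.872  2.857]
1 lift [ 0.449 -0.29   0.168] [-1.096 -0.44   2.319  0.933  1.033 -3.102]
1 read [ 0.489 -0.104  0.19 ] [-0.359 -0.224  1.942 -0.     1.424 -1.93 ]
1 readb [ 0.457 -0.104  0.229] [-0.383 -0.335  1.966 -0.     1.51  -1.954]
-1 pre [ 0.373 -0.292  0.112] [-1.303 -0.477  2.447  0.96   1.138 -0.171]
-1 grasp [ 0.449 -0.29   0.048] [-1.096 -0.169  2.356  1.122  0.872 -0.285]
-1 lift [ 0.449 -0.29   0.168] [-1.096 -0.44   2.319  0.933  1.033  0.039]
-1 read [ 0.489 -0.104  0.19 ] [-0.359 -0.224  1.942 -0.     1.424  1.212]
-1 readb [ 0.457 -0.104  0.229] [-0.383 -0.335  1.966 -0.     1.51   1.187]
[ 0.366 -0.001  1.789 -0.     1.354  0.366]
[ 0.366 -0.001  1.789 -0.     1.354 -1.205]
```

```bash
python3 - <<'E'
from h import *
np.set_printoptions(precision=4,suppress=True)
p,q=tcp(RR,RO,-1,.1)
print(arm.solve_ik(p+[0,0,.12],q))
arm.move_ptp(p+[0,0,.12],q); arm.servo_line(p,feed=.2)
p,q=tcp(RR,RO,-1); arm.servo_line(p,feed=.12)
print(arm.read_tcp_pos(),p,arm.read_contact_force(),arm.read_time_s())
i=[vision.camera(k)[:,:,::-1] for k in("top","side")]
cv2.imwrite("pics/g1.png",np.hstack([cv2.resize(i[0][200:350,390:520],(390,450)),cv2.resize(i[1][300:440,260:420],(400,450))]))
E
```

```text
[-1.3027 -0.6789  2.3527  0.8754  1.3186  0.0776]
[ 0.4494 -0.2909  0.0487] [ 0.4493 -0.2904  0.048 ] [-0.1218  0.1676  0.2609] 5.0
```

View pics/g1.png

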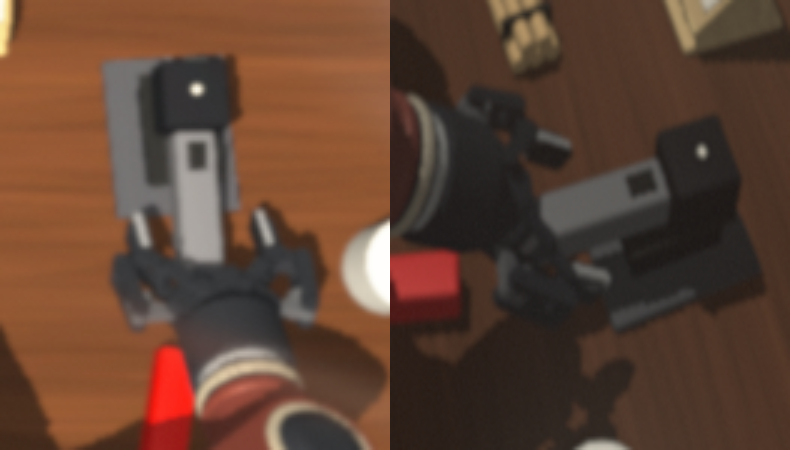

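The fingers straddle the handle evenly: tips at (143,235) and (263,225), handle between x 177 and 222. I'm closing and lifting now.

```bash
python3 - <<'E'
from h import *
np.set_printoptions(precision=4,suppress=True)
arm.gripper_to(0.0,grip_force=70)
print("w",arm.read_width(),arm.read_tcp_pos(),arm.read_contact_force())
p,q=tcp(RR,RO+[0,0,.1],-1); arm.servo_line(p,feed=.12)
print("w",arm.read_width(),arm.read_contact_force(),arm.read_ft_torque(),arm.read_time_s())
pb,qb=tcp(LR,LO+.08*n,-1); arm.move_ptp(pb,qb)
p,q=tcp(LR,LO,-1); arm.servo_line(p,feed=.08)
print(arm.read_tcp_pos(),p,arm.read_time_s())
i=[vision.camera(k)[:,:,::-1] for k in("top","side")]
for k,v in zip(("top","side"),i): cv2.imwrite(f"pics/r_{k}.png",v)
cv2.imwrite("pics/r1.png",np.hstack([cv2.resize(i[0][150:300,300:430],(390,450)),cv2.resize(i[1][190:330,260:420],(400,450))]))
E
```

```text
w 0.36413084287078223 [ 0.4494 -0.2905  0.0482] [-2.2959  0.2687  2.5818]
w 0.3679324646727485 [-1.2934  0.0805 -2.329 ] [0.0003 0.7448 0.0155] 6.6167
[ 0.4893 -0.1044  0.1911] [ 0.4891 -0.1043  0.1905] 8.85
```

View pics/r1.png

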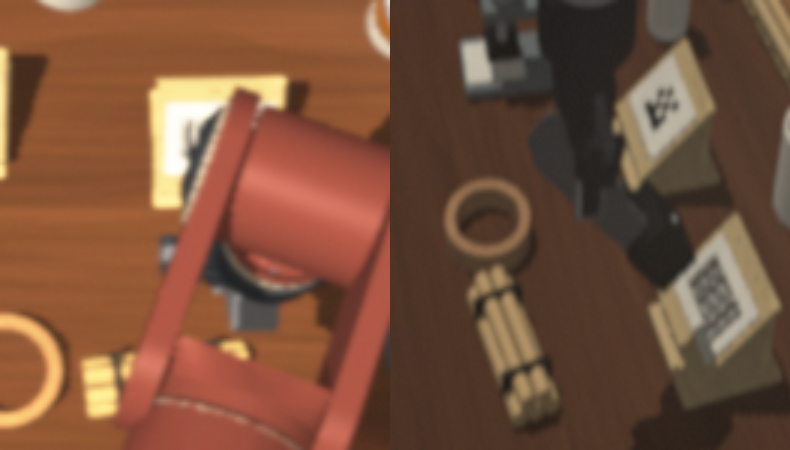

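The side view shows the reader pointing down at the striped card, with its head at about (655,235). I'll project the expected corners once to see whether it slipped in the hand.

```bash
cat >> h.py <<'E'
def proj(nm,P):
    c=vision.calibration(nm); f=240/np.tan(np.radians(c["fov_y"]/2))
    v=q2R(c["attitude"]).inv().apply(np.asarray(P)-c["position"]); u=v[:2]/v[2]
    return u*(1+c["k1"]*(u@u))*f+[c["cx"],c["cy"]]
E
python3 - <<'E'
from h import *
i=cv2.imread("pics/r_side.png"); o=i[215:315,300:420]; g=cv2.resize(o,(720,600),interpolation=cv2.INTER_CUBIC)
g=cv2.convertScaleAbs(g,alpha=2.2)
for x,w,h,col in((-.125,16,30,(0,255,0)),(0,16,30,(0,255,0)),(0,26,42,(0,255,255)),(.055,26,42,(0,0,255))):
    for y in(-w,w):
        for z in(0,h):
            u=(proj("side",LO+LR.apply([x,y*1e-3,z*1e-3]))-[300,215]+.5)*6
            cv2.circle(g,tuple(int(k) for k in u),4,col,1)
cv2.imwrite("pics/chk.png",g)
E
```

```text
(no output)
```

View pics/chk.png

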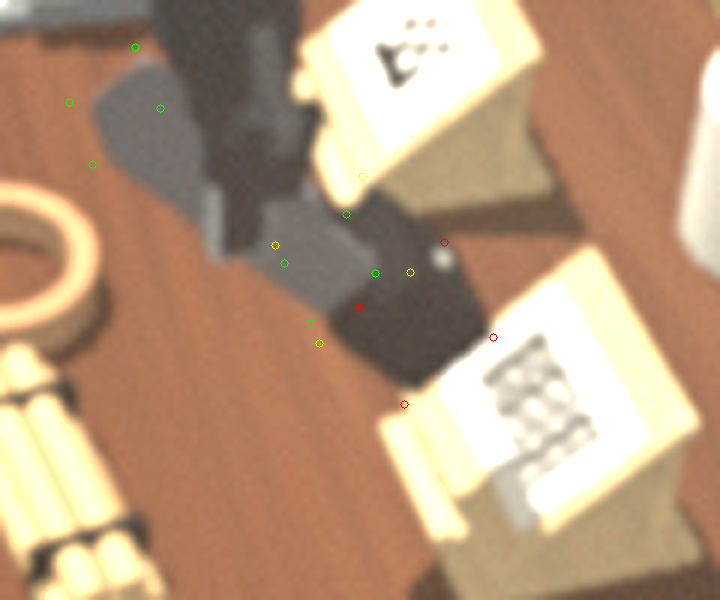

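The projected corners and the picture agree in direction. The reader sits only about 5 mm up-slope of nominal with under 0.05 rad of pitch error, which is well inside tolerance. I'll trim 4 mm, hold, then return to the same grasp pose while watching the force.

```bash
python3 - <<'E'
from h import *
np.set_printoptions(precision=4,suppress=True)
p,q=tcp(LR,LO-.004*up,-1); arm.servo_line(p,feed=.03); arm.sleep(2.0)
print(arm.read_tcp_pos(),p,arm.read_time_s())
p,q=tcp(LR,LO+.08*n,-1); arm.servo_line(p,feed=.12)
p,q=tcp(RR,RO+[0,0,.1],-1); arm.move_ptp(p,q)
p,q=tcp(RR,RO+[0,0,.02],-1); arm.servo_line(p,feed=.1)
arm.sleep(.3); f0=np.array(arm.read_contact_force()); print("free",f0)
for h in np.arange(.016,-.0041,-.002):
    p,q=tcp(RR,RO+[0,0,h],-1); arm.servo_line(p,feed=.02); arm.sleep(.1)
    f=np.array(arm.read_contact_force())-f0; print(round(h,4),f,np.array(arm.read_ft_torque()))
    if f[2]>2.5: break
print(arm.read_time_s())
i=[vision.camera(k)[:,:,::-1] for k in("top","side")]
cv2.imwrite("pics/p1.png",np.hstack([cv2.resize(i[0][200:350,390:520],(390,450)),cv2.resize(i[1][300:440,260:420],(400,450))]))
E
```

```text
[ 0.4861 -0.1043  0.1879] [ 0.4861 -0.1043  0.1879] 11.2333
free [ 0.3915  0.0531 -2.4418]
0.016 [-1.0191  0.3663  0.0108] [-0.0009  0.7809  0.0054]
0.014 [-0.1309  0.367   0.2388] [-0.0719  0.7311  0.0389]
0.012 [-0.3191  0.4814  0.9143] [ 0.0326  0.7494 -0.0541]
0.01 [ 0.9293 -0.8717  1.5792] [-0.0509  0.7566 -0.0226]
0.008 [-0.2141 -1.0611  1.3072] [ 0.0376  0.7046 -0.0399]
0.006 [-0.9401 -1.6626  0.5637] [-0.0111  0.7412  0.0027]
0.004 [-0.4004  0.1388  0.5172] [ 0.0078  0.7324 -0.0229]
0.002 [-0.466  -0.5607  1.4983] [0.0379 0.7358 0.0206]
0.0 [-0.7262 -1.0065  0.5694] [-0.0517  0.4526 -0.1062]
-0.002 [-3.2588  1.7112  8.5524] [ 0.2378 -0.246   0.278 ]
17.9833
```

View pics/p1.png

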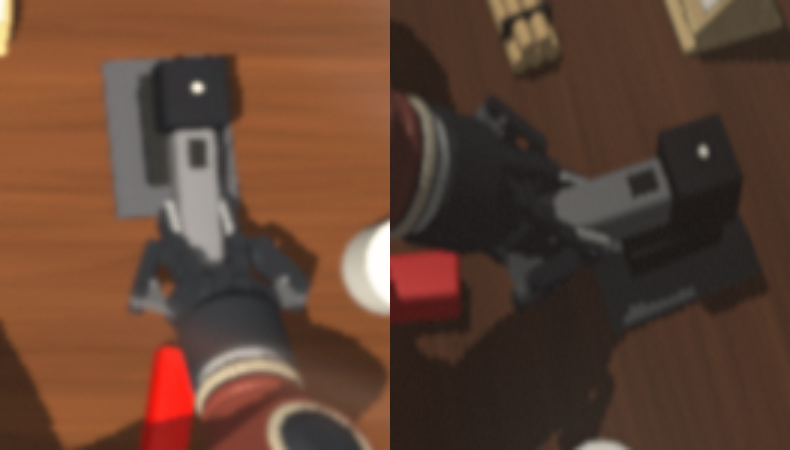

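The reader is back where it lay (white dot at (197,87) against (196,89) before), and the rest now carries the load. I'm releasing and backing off.

```bash
python3 - <<'E'
from h import *
np.set_printoptions(precision=4,suppress=True)
p,q=tcp(RR,RO+[0,0,-.0005],-1); arm.servo_line(p,feed=.02)
arm.gripper_to(0.9); arm.sleep(.3)
p,q=tcp(RR,RO,-1,.1); arm.servo_line(p,feed=.12)
arm.servo_line(p+[0,0,.12],feed=.2)
T=R.from_euler("z",np.pi/2)*R.from_euler("x",np.pi); qs=R2q(T)
print(arm.solve_ik([.51,.275,.20],qs))
arm.gripper_to(0.0); arm.move_ptp([.51,.275,.20],qs)
print(arm.read_time_s())
i=[vision.camera(k)[:,:,::-1] for k in("top","side")]
cv2.imwrite("pics/p2.png",np.hstack([cv2.resize(i[0][200:350,390:520],(260,300)),cv2.resize(i[1][300:440,260:420],(260,300)),cv2.resize(i[1][120:240,250:370],(280,300))]))
E
```

```text
[ 0.3661 -0.0339  1.7528 -0.      1.4227 -1.2047]
23.6917
```

View pics/p2.png

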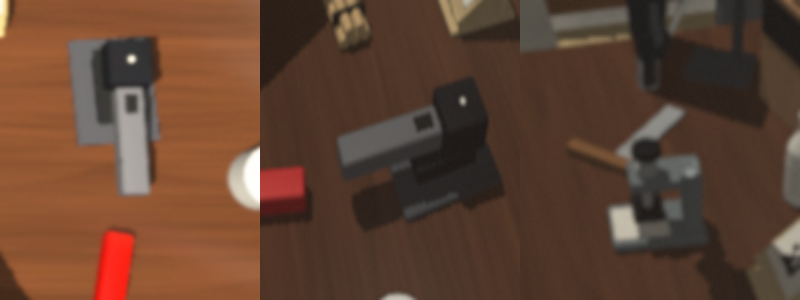

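The reader lies flat on its rest and the closed fingers hang above the stamp head. Next is the press, in small force-checked steps.

```bash
python3 - <<'E'
from h import *
np.set_printoptions(precision=4,suppress=True)
X,Y=.5098,.2752
arm.servo_line([X,Y,.128],feed=.08); arm.sleep(.3); f0=np.array(arm.read_contact_force())
zs=list(np.arange(.122,.110,-.002))+list(np.arange(.110,.1044,-.0005))
for z in zs:
    arm.servo_line([X,Y,z],feed=.02); arm.sleep(.1)
    f=np.array(arm.read_contact_force())-f0; print(round(z,4),np.array(arm.read_tcp_pos()),f)
    if f[2]>14: break
arm.sleep(.4); print(np.array(arm.read_contact_force())-f0,arm.read_time_s())
arm.servo_line([X,Y,.125],feed=.05); arm.servo_line([X,Y,.25],feed=.15)
print(arm.read_time_s())
E
```

```text
0.122 [0.5098 0.2752 0.122 ] [ 0.6006  0.816  -0.9982]
0.12 [0.5102 0.2754 0.1206] [0.6227 0.5378 2.0629]
0.118 [0.5102 0.2753 0.1184] [2.0335 0.2547 2.6337]
0.116 [0.5102 0.2753 0.1163] [2.4048 0.9928 3.4037]
0.114 [0.5102 0.2753 0.1143] [2.9726 1.0255 3.483 ]
0.112 [0.5102 0.2754 0.1124] [3.252  1.5445 4.7528]
0.11 [0.5102 0.2753 0.1106] [2.0855 1.5308 5.7231]
0.1095 [0.5102 0.2754 0.1101] [2.716  1.7795 5.4809]
0.109 [0.5102 0.2753 0.1097] [1.5761 0.9309 6.0038]
0.1085 [0.5102 0.2753 0.1092] [1.761  1.0673 5.5296]
0.108 [0.5102 0.2754 0.1088] [2.0576 1.1361 4.9148]
0.1075 [0.5102 0.2753 0.1083] [1.9937 1.3341 7.0012]
0.107 [0.5102 0.2754 0.1079] [1.8426 1.0219 6.7938]
0.1065 [0.5102 0.2754 0.1074] [0.7913 0.9872 6.809 ]
0.106 [0.5102 0.2753 0.107 ] [1.5865 1.6706 7.1473]
0.1055 [0.5102 0.2754 0.107 ] [ 0.5789  0.94   10.235 ]
0.105 [0.5102 0.2754 0.107 ] [-0.9164 -0.2492 12.1539]
0.1045 [0.5102 0.2754 0.107 ] [-2.0072  0.3198 13.5189]
[-2.7534 -0.5014 14.4865] 32.0417
33.5833
```

The force shows the stop reached at z = 0.107, with about 14 N. I'll take one final check and then hand in.

```bash
python3 - <<'E'
from h import *
arm.movej([1.15,0.053,1.613,0,1.476,-0.119]); arm.sleep(.3)
i=vision.camera("top")[:,:,::-1]; cv2.imwrite("pics/end_top.png",i)
d=cv2.absdiff(i,cv2.imread("pics/top0.png")).max(2); m=cv2.threshold(d,45,255,0)[1]
for k in cv2.findContours(m,0,2)[0]:
    if cv2.contourArea(k)>8: print(cv2.boundingRect(k))
E
```

```text
(34, 396, 16, 20)
(20, 396, 5, 6)
(8, 386, 25, 10)
(137, 362, 12, 4)
(152, 360, 9, 6)
(114, 354, 15, 8)
(100, 335, 11, 20)
```

View pics/end_top.png

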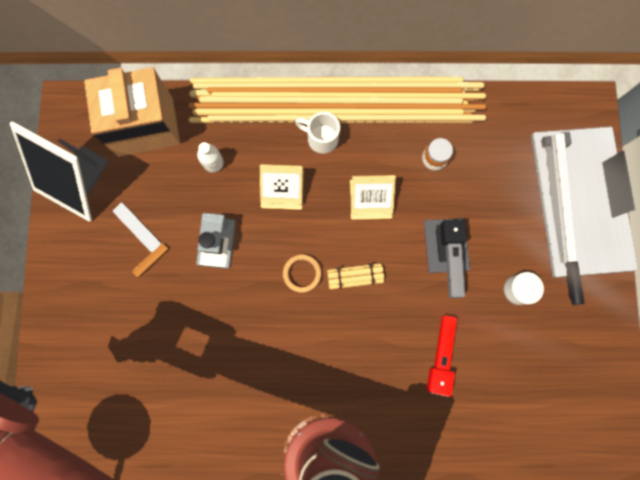

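The only differences from the first picture are the gripper, now closed at (30,395), and its shadow. Reader (456,255), stamp head (208,240) and all the bystanders are where they started.

```bash
python3 -c "
from plant import arm
arm.hand_in(); print(arm.read_time_s())"
```

```text
the job is handed in; nothing more can be done
the job is handed in; nothing more can be done
```

I read the striped label, laid the reader back on its rest, pressed the stamp to its stop and handed the job in, with the robot's clock last read at about 34 s. The hand-in gave no verdict.

- **Reading:** I held the reader about 80 mm from the striped label for 2 s. One picture check before the hold put the reader about 5 mm up the slope from nominal, with under about 0.05 rad of tilt error. I trimmed 4 mm of that and did not re-measure; the tolerance is 15 mm. I took the label's yaw as 0 from the card's edges, good to about 0.03 rad.
- **Rest:** I set the reader down in about 2 mm steps, with the vertical force rising to about 8.6 N on contact. Pictures after letting go show it flat and where it started.
- **Stamp:** The head reached its stop with the TCP at z = 0.107, a travel of about 14 mm. The force peaked at about 14.5 N, against the 45 N limit. In the final picture the head is up again.
- **Final check:** Comparing the last top view with the first, only the gripper (now closed) and its shadow changed, so no bystander moved visibly.

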